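Slide a lens under the analyser's reading bridge to its stop

TASK

Take the lens carrier, with the loose lens lying in it, to the lens analyser and slide it flat on the counter, between the guides and under the low bridge, until its front edge meets the hidden stop. Keep it pressed against the stop with a steady push of 10 to 15 newtons (never more than 20) for about a second so that the seat registers, then let go and leave it resting against the stop with the lens still in its recess. Do not let the lens strike the bridge, do not lean on the analyser, and leave everything else where it is.

Things in the scene. Friction and masses are not known exactly. Their poses are not given: they have to be found in the camera images.
- carrier: the lens carrier: flat black plastic plate 200 (x) x 84 (y) x 10 mm, about 0.25 to 0.5 kg, with a bare steel grip block standing on its rear part and a round recess for a lens in its front part; origin in the centre of its underside, +x towards its front edge (the end that goes into the analyser first), z up. Lies flat on the counter with the lens in it at the start
- carrier_front (a point): point on the carrier's underside in the middle of its front edge, 100 mm ahead of the carrier's origin
- carrier_handle (a point): centre of the carrier's upright steel grip block, 36 (along x) x 18 (along y) x 40 mm, which stands on the plate from 10 to 50 mm above the counter; this point lies 75 mm behind the carrier's origin and 30 mm above the counter. Nothing stands within 60 mm of it on either side above 12 mm height; the carrier's mass centre lies about 40 mm ahead of it
- carrier_seat (a point): centre of the floor of the round recess (66 mm diameter, 4 mm deep, floor 6 mm above the carrier's underside), 45 mm ahead of the carrier's origin
- lens: round domed uncut lens, 62 mm diameter, 10 mm high, 30 g, lying loose in the recess, its dome up to 16 mm above the counter; origin in the centre of its underside
- analyser: the lens analyser, a white instrument fixed to the counter. Origin on the counter in the middle of the tunnel mouth; +x runs into the tunnel, z up. A bridge (x 0 to 130 mm, 176 mm wide, flat top at 60 mm) leaves a tunnel only 24 mm high over the bare counter; a housing 110 mm high stands behind it (x 130 to 180 mm)
- guides (a point): point on the counter midway between the starts of two straight aluminium guides, 40 mm before the mouth (analyser x = -40 mm). The guides are 12 mm wide and 12 mm high with 88 mm between them, and run on into the tunnel. Before them flared ends of the same height run out to x = -72 mm, opening to about 104 mm
- stop: the stop unit under the bridge, hidden from above; this origin is only its mounting point (analyser x = 100 mm, counter height), NOT the face. Its rigid steel face, 50 mm wide, 2 to 16 mm above the counter, is clamped somewhere 80 to 110 mm in from the mouth and must be felt. It registers 3 to 20 N held for 0.3 s; more overloads it. Sliding the carrier takes 1 to 4 N, more if pressed down
- feeler (a joint): reading of a thin feeler pin in the stop face, in m: 0 when free (the pin stands 4 mm out of the face), about 0.004 when the carrier's front edge has pushed it flush with the rigid face. Its spring pushes with less than 0.5 N, too weak to move the carrier
- tray: grey open plastic tray, 150 x 140 x 28 mm with 4 mm floor, a job tray that holds the spectacle frame, origin centre of its underside; it lies on the side of the analyser where the carrier is not
- glasses: black spectacle frame standing in the tray on its rims and temples, 120 mm wide, 120 mm deep, 33 mm high, origin under the middle of the rims
- spray: white upright bottle with cap, 60 mm diameter, 170 mm high, origin centre of its underside
- driver: small screwdriver lying flat beside the analyser on its +y side, 130 mm long, along its own x
- case: grey lens case 70 x 45 x 14 mm lying on the analyser's bridge (on the 60 mm high top), origin centre of its underside
- jar: clear jar of 56 mm diameter with steel cap, 50 mm high, origin centre of its underside
- pliers: pliers lying flat with jaw to +x, 160 mm long, origin 20 mm behind the pivot
Mind the look-alikes: they are no part of the job. Leave any red look-alike of the lens alone. Leave any green look-alike of the carrier alone.

How it is judged:
On the way, in this order (a step that is already met when the one before it is completed fails the run):
1. the carrier lies flat on the counter, straight between the guides, its front edge under the bridge, the lens in its recess (x of carrier_front in the frame of analyser above 0.005 m and y of carrier_front in the frame of analyser between -0.005 and 0.005 m and angle between the x axis of carrier and the x axis of analyser, either way round below 0.06 rad and height (world z) of carrier below 0.004 m and angle between carrier's own z axis and vertical below 0.04 rad and horizontal distance between lens and carrier_seat below 0.006 m and distance between lens and carrier_seat below 0.007 m), for 0.1 s.
2. the carrier is pressed against the stop with 3 to 20 N for 0.3 s (contact force between carrier and stop between 3 and 20 N and y of carrier_front in the frame of analyser between -0.005 and 0.005 m and angle between the x axis of carrier and the x axis of analyser, either way round below 0.06 rad and height (world z) of carrier below 0.004 m and angle between carrier's own z axis and vertical below 0.04 rad and horizontal distance between lens and carrier_seat below 0.006 m and distance between lens and carrier_seat below 0.007 m), for 0.3 s.
At the end, for the whole second after the job is handed in: The carrier lies released and at rest, flat on the counter, straight between the guides (within 5 mm and 0.06 rad), its front edge still against the stop (its feeler pin pushed in at least 2 of its 4 mm), and the lens lies in its recess (within 6 mm of its centre) (value of joint feeler above 0.002 m and y of carrier_front in the frame of analyser between -0.005 and 0.005 m and angle between the x axis of carrier and the x axis of analyser, either way round below 0.06 rad and height (world z) of carrier below 0.004 m and angle between carrier's own z axis and vertical below 0.04 rad and horizontal distance between lens and carrier_seat below 0.006 m and distance between lens and carrier_seat below 0.007 m and linear speed of each of carrier, lens below 0.01 m/s); the robot touches nothing.
It fails at once if the carrier pushed against the stop with more than 20 N (contact force between carrier and stop above 20 N).
It fails at once if the lens out of its recess (not (horizontal distance between lens and carrier_seat below 0.006 m and distance between lens and carrier_seat below 0.007 m)).
It fails at once if the lens strikes the analyser (contact force between lens and analyser above 2 N).
It fails at once if the robot pushes the analyser with more than 10 N (contact force between any of the fingers, the arm and analyser above 10 N).
It fails at once if a bystander moved by more than 15 mm (distance of any of tray, glasses, spray, driver, case, jar, pliers from where it was at the start of the episode above 0.015 m).
It also fails if it takes over 70 s, if anything falls off the work surface, if the arm or the gripper's body presses on something with over 40 N, if the wrist force passes 120 N, or if a joint passes its speed limit or range.

ROBOT

A 6-joint arm with a two-finger parallel gripper is mounted at the origin on the work surface. World frame = base frame: x ahead of the robot, y to its left, z up, the work surface at z = 0. Lengths are in m, angles in rad, forces in N, time in s.
With the tool pointing down it reaches from about 0.35 to 0.775 m from the base axis. Payload 7.3 kg.
Tool frame: the origin (TCP) lies at the very end of the fingers, on their centre line; the grasp point (between the pads) lies grip_point_offset behind it (grip_point_offset is the distance from the TCP to the grasp point, in m); z points along the fingers, y is the direction in which the jaws open and shut (so a half turn about z gives the same grasp; the last joint's range is limited). The gripper opens to 92 mm and grips with 3 to 60 N. Pads are 19 mm wide; open, the fingers measure 130 mm over their backs; the gripper's body (75 mm by 190 mm) begins 47 mm behind the grasp point.
Start: joints at [-1.327, 0.342, 1.524, -0, 1.275, -0.146], TCP at [0.2, -0.486, 0.227] pointing down, gripper open.
Joint ranges: [-2.53, 2.53], [-0.77, 2.02], [0.04, 2.7], [-1, 4.14], [0.28, 2.66], [-3.11, 3.11]. Speed limits (rad/s): [2.57, 2.57, 3.14, 3.14, 3.14, 3.14].

INTERFACE

Orientations are given as [roll, pitch, yaw] about the fixed x, y, z axes, in that order (R = Rz(yaw) Ry(pitch) Rx(roll)).
In Python, from cell import * gives the robot as it stands.
- The arm moves only by the shell command python3 -m inch 'ROWS' [OPENING] [FORCE]. ROWS is JSON, a list that holds one entry, the list of rows, each a list of 4 numbers: the shift along the tool's x, y, z in mm, then the turn about the tool's z in rad. In form: [[[x, y, z, roll], ...]]. A call has 1 to 10 rows; each row shifts and turns the commanded pose from where the row before left it, along the tool's axes as they then stand; what a row does not reach is not made up. A row lasts 1/8 s, in which the tool goes at most 62.5 mm and 10.7 degrees, less where a joint would pass 70% of its speed; a pose out of reach is approached as far as the arm can. A call with a gripper value outside its range is refused whole. OPENING is the closure, from -1 (fully open) to 1 (shut), set as the call begins (- or left out, the last holds). The fingers move at their own pace and stop on an object; FORCE is the grip in N (left out, the last holds). Time passes only in rows, so rows that do not move let the fingers close. It gives the time, the measured TCP pose, the force and the opening at its end, in the units of the state.
- observe(): the state, without advancing time (a new reading comes with each control period).
- read_camera(name): name is "side" or "top" or "wrist"; returns a dict with "img" (420x560x3 uint8, blue, green, red), "fx", "fy", "cx", "cy" (pixels), "eye" and "rotation" of the camera in the world; the wrist camera has in their place "T_tool_cam" (4x4, takes a point from camera to tool coordinates, whose origin is the TCP and whose axes are the flange's). Camera axes: x right, y down, z forward; pixel columns grow to the right and rows downward; lengths in m; the calibration is good to about 2 mm. The wrist camera is an equidistant fisheye: a pixel r from the principal point sees the ray r / f radians off the axis. A picture is of the moment at which its call begins: read the wrist's pose just before it. There is no depth.
- hand_in(): hands the job in, once; it reports no verdict.
Trained networks look in the newest picture that a camera, given by its name, has taken for a name from the list of things; names that differ only in an ending like _2 or _b are one class to them, and where a whole thing is asked for, a point or a joint stands for the part that bears it (a point fixed in the world has none). Each returns a list of dicts, best first, with "conf" (0 to 1); they miss things now and then, are a little off and sometimes report something else, mostly with a low value. They report only what shows in the picture. A call takes as long as a camera call. They do not tell look-alikes from the thing itself.
- boxes_of(camera, label): "at" ([row, column] in pixels, amid what is visible of it).
- place_of(camera, label): "at" ([row, column] in pixels: a listed point, or the origin of a listed thing).
The state is a dict: "time": time; "qpos": joint angles; "qvel": joint speeds; "joint_efforts": joint torques, N m; "tool_pos": TCP position; "tool_rot": TCP orientation; "contact_force": force on the tool from outside, world axes, zero at the start; "torque": the same for the moment, N m; "opening": finger opening in m.
Only numpy, scipy, OpenCV 4.12 (cv2) and the standard library are available. Lean on these libraries where they do the work, as an engineer would, in place of code of your own. Each camera call takes 0.05 s, during which the arm holds its last target. There are 200 camera calls.

## Working session

There is one attempt and no reset: what is moved stays moved. The work goes in short steps, Python scripts to look and compute and a shell command to move; the robot and the scene stay as the last step left them, time stands still between calls to the robot, and variables do not carry over. Pictures are saved under pics/ and viewed, about 8 in all and at most 12, crops included, and the job is handed in when it is done.

```bash
ls; mkdir -p pics; cat > h.py <<'E'
from cell import *
import numpy as np, cv2
from scipy.spatial.transform import Rotation as R
def ray(c,at,st=None):
    r,cc=at
    x=(cc-c["cx"])/c["fx"]; y=(r-c["cy"])/c["fy"]
    if "T_tool_cam" in c:
        th=np.hypot(x,y); d=np.array([0,0,1.]) if th<1e-9 else np.array([x/th*np.sin(th),y/th*np.sin(th),np.cos(th)])
        T=np.array(c["T_tool_cam"]); Rt=R.from_euler("xyz",st["tool_rot"]).as_matrix()
        return np.array(st["tool_pos"])+Rt@T[:3,3], Rt@T[:3,:3]@d
    d=np.array([x,y,1.]); d/=np.linalg.norm(d)
    return np.array(c["eye"]), np.array(c["rotation"]).reshape(3,3)@d
def atz(c,at,z,st=None):
    o,d=ray(c,at,st); return o+d*(z-o[2])/d[2]
def tri(rs):
    A=sum(np.eye(3)-np.outer(d,d) for o,d in rs); b=sum((np.eye(3)-np.outer(d,d))@o for o,d in rs)
    return np.linalg.solve(A,b)
E
cat > m.py <<'E'
from h import *
Z=dict(carrier=0,carrier_front=0,carrier_handle=.03,carrier_seat=.006,lens=.006,analyser=0,guides=0,stop=0,tray=0,spray=0,driver=0,case=.06,jar=0,pliers=0)
np.set_printoptions(precision=4,suppress=True)
for n in ["top","side"]:
    c=read_camera(n); cv2.imwrite(f"pics/{n}0.png",c["img"])
    print(n,c["eye"],c["fx"])
    for l in Z:
        for p in place_of(n,l)[:4]:
            if p["conf"]>.15: print(n,l,round(p["conf"],2),np.round(p["at"],1),atz(c,p["at"],Z[l])[:2])
s=observe(); print({k:np.round(v,3) for k,v in s.items()})
E
python3 m.py; python3 -c "
from cell import *; print(globals().get('grip_point_offset'))"
```

```text
pics
top [ 0.3327 -0.0219  1.0736] 406.124083465396
0.0188Traceback (most recent call last):
  File "m.py", line 9, in <module>
    if p["conf"]>.15: print(n,l,round(p["conf"],2),np.round(p["at"],1),atz(c,p["at"],Z[l])[:2])
                                                                       ~~~^^^^^^^^^^^^^^^^
  File "h.py", line 14, in atz
    o,d=ray(c,at,st); return o+d*(z-o[2])/d[2]
        ~~~^^^^^^^^^
  File "h.py", line 12, in ray
    return np.array(c["eye"]), np.array(c["rotation"]).reshape(3,3)@d
                               ~~~~~~~~~~~~~~~~~~~~~~~~~~~~~~~^^^^^
ValueError: cannot reshape array of size 3 into shape (3,3)
```

```bash
sed -i 's/np.array(c\["rotation"\]).reshape(3,3)@d/R.from_euler("xyz",c["rotation"]).as_matrix()@d/' h.py; python3 m.py
```

```text
top [ 0.3327 -0.0219  1.0736] 406.124083465396
top carrier 0.88 [324.2 405.7] [ 0.221  -0.3194]
top carrier 0.85 [215.4 395.1] [ 0.5026 -0.3108]
top carrier 0.24 [179.4 401.9] [ 0.601  -0.3357]
top carrier_front 0.61 [180.9 401.3] [ 0.5969 -0.3338]
top carrier_handle 0.85 [296.4 421.9] [ 0.2908 -0.3563]
top carrier_handle 0.57 [241.3 387.7] [ 0.4309 -0.2794]
top carrier_seat 0.62 [154.6 413. ] [ 0.6684 -0.3688]
top carrier_seat 0.56 [203.2 399.9] [ 0.5343 -0.3241]
top lens 0.88 [199.1 400.5] [ 0.5454 -0.3265]
top lens 0.71 [214.4 449.6] [ 0.5014 -0.4536]
top lens 0.61 [241.4 394. ] [ 0.4325 -0.3018]
top analyser 0.76 [163.  276.7] [0.6545 0.0032]
top tray 0.59 [223.2 154.3] [0.4945 0.3337]
top tray 0.51 [178.1 402.9] [ 0.6046 -0.3386]
top spray 0.7 [151.8 145. ] [0.6944 0.3667]
top driver 0.56 [138.  231.2] [0.7291 0.1284]
top case 0.68 [248.9 153.1] [0.4205 0.3145]
top case 0.6 [121.9 294.6] [ 0.7477 -0.0471]
top jar 0.77 [151.5 411.8] [ 0.6792 -0.3681]
top jar 0.5 [133.9 234.4] [0.7408 0.1195]
top pliers 0.7 [314.2 142.8] [0.2579 0.3548]
side [-0.1051  0.7746  0.7063] 448.208555232
[... 717 characters left out ...]
 237.3] [0.6097 0.0117]
side case 0.62 [184.5 216.5] [ 0.739  -0.0453]
side case 0.4 [309.9 180.7] [0.4373 0.3718]
side case 0.4 [372.2 258.3] [0.2207 0.3925]
side jar 0.57 [167.9 296.7] [ 0.6815 -0.3787]
side pliers 0.72 [369.2 255.3] [0.2597 0.3552]
{'time': np.float64(1.6), 'qpos': array([-1.327,  0.342,  1.524,  0.   ,  1.275, -0.146]), 'qvel': array([ 0.001,  0.001, -0.001, -0.001, -0.   , -0.001]), 'joint_efforts': array([ -0.002, -43.113, -24.447,   0.072,   0.049,  -0.   ]), 'tool_pos': array([ 0.2  , -0.486,  0.227]), 'tool_rot': array([ 3.141, -0.   ,  0.39 ]), 'contact_force': array([-0.233,  0.081, -0.549]), 'torque': array([-0.037,  0.047,  0.006]), 'opening': np.float64(0.091)}
```

View pics/top0.png

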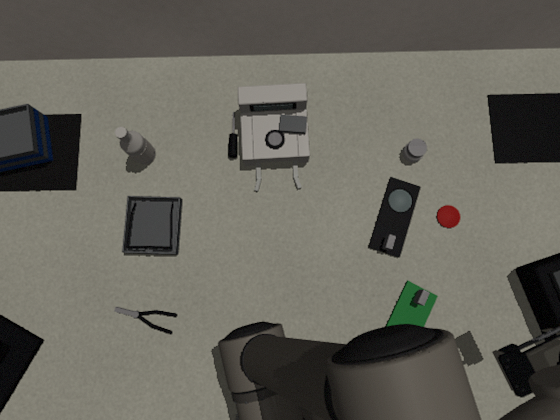

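View pics/side0.png

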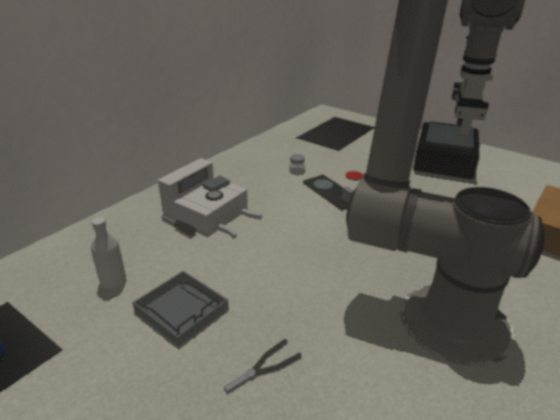

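Candidates for the carrier: the black plate with the clear lens at top pixel (215,395), and the green look-alike at (305,415). Candidates for the lens: the clear one at (200,400), and the red one at (216,448). I choose the black plate with the clear lens. I'll bring the wrist camera over it for the close check.

```bash
python3 -m inch '[[[53,-25,-14,0],[53,-25,-14,0],[53,-25,-14,0],[53,-25,-14,0],[53,-25,-14,0],[0,0,0,0.18],[0,0,0,0.18],[0,0,0,0.18],[0,0,0,0.18],[0,0,0,0]]]'
cat > w.py <<'E'
import sys
from h import *
np.set_printoptions(precision=4,suppress=True)
Z=dict(carrier=0,carrier_front=0,carrier_handle=.03,carrier_seat=.006,lens=.006,analyser=0,guides=0,case=.06,stop=0)
s=observe(); c=read_camera("wrist"); cv2.imwrite(f"pics/{sys.argv[1]}.png",c["img"])
print(s["tool_pos"],s["tool_rot"],s["contact_force"],s["time"])
print(np.array(c["T_tool_cam"]),c["fx"],c["cx"],c["cy"])
for l in Z:
    for p in place_of("wrist",l)[:3]:
        if p["conf"]>.3: print(l,round(p["conf"],2),np.round(p["at"],1),atz(c,p["at"],Z[l],s)[:2])
E
python3 w.py w1
```

```text
time: 2.85
tool_pos: [0.3971, -0.2693, 0.2967]
tool_rot: [3.142, -0.0, -0.329]
contact_force: [-0.7, -0.8, -0.1]
opening: 0.0919
[ 0.3971 -0.2693  0.2967] [ 3.1415 -0.     -0.3285] [-0.7268 -0.7992 -0.1378] 2.85
[[ 0.0006 -0.9517 -0.3071  0.0846]
 [ 1.      0.0005  0.0004 -0.0002]
 [-0.0002 -0.3071  0.9517 -0.1589]
 [ 0.      0.      0.      1.    ]] 325.19226210127806 277.1256951047408 213.14752746812192
carrier 0.68 [ 92.3 280.2] [ 0.5015 -0.3092]
carrier 0.61 [265.4 343.1] [ 0.2215 -0.3204]
carrier_front 0.8 [ 25.9 279.9] [ 0.5924 -0.3397]
carrier_handle 0.81 [228.7 356.8] [ 0.2885 -0.3524]
carrier_handle 0.61 [149.7 280.2] [ 0.4285 -0.2842]
carrier_seat 0.96 [295.6 335.6] [ 0.1744 -0.2948]
lens 0.9 [ 61.8 276.7] [ 0.5431 -0.3183]
lens 0.82 [ 64.8 377.6] [ 0.5002 -0.452 ]
analyser 0.79 [85.9 65.4] [0.6476 0.001 ]
guides 0.49 [ 62.6 278.8] [ 0.542 -0.321]
case 0.58 [19.1 49.7] [ 0.7372 -0.0413]
```

View pics/w1.png

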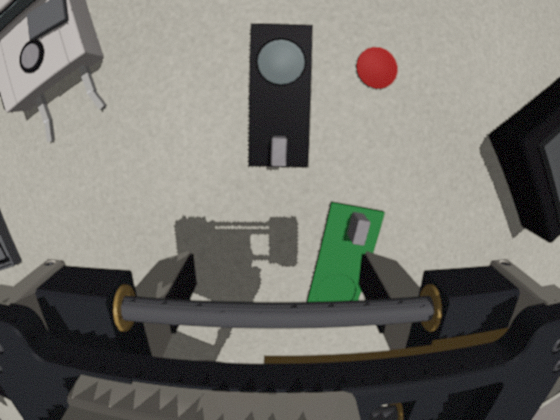

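The view shows the black plate with the clear lens at (62,280) and its bare steel block at (150,280), so it is the real carrier. Its front points away from the robot. The green plate at (250,350) and the red disc at (67,377) are the decoys. Next I look at the analyser from above.

```bash
python3 -m inch '[[[2,-58,0,0],[2,-58,0,0],[2,-58,0,0],[2,-58,0,0],[2,-57,0,0],[0,0,0,-0.18],[0,0,0,-0.18],[0,0,0,0],[0,0,0,0]]]'
python3 w.py w2 | grep -v "^ \[\|^\[\["
```

```text
time: 4.47
tool_pos: [0.5003, 0.0007, 0.2967]
tool_rot: [3.142, -0.0, 0.026]
contact_force: [-0.8, -0.2, 0.4]
opening: 0.0921
[0.5003 0.0007 0.2967] [ 3.1415 -0.0001  0.0261] [-0.7634 -0.181   0.4176] 4.475
carrier 0.95 [181.3 468.5] [ 0.5002 -0.3094]
carrier_front 0.74 [126.2 493.2] [ 0.5951 -0.3472]
carrier_handle 0.78 [230.3 459.2] [ 0.4268 -0.2878]
carrier_seat 0.83 [157.  483.6] [ 0.5431 -0.3294]
lens 0.62 [187.9 529.3] [ 0.4991 -0.4501]
analyser 0.66 [ 66.2 278.7] [0.6489 0.0022]
analyser 0.38 [161.8 479.6] [ 0.5339 -0.3267]
```

View pics/w2.png

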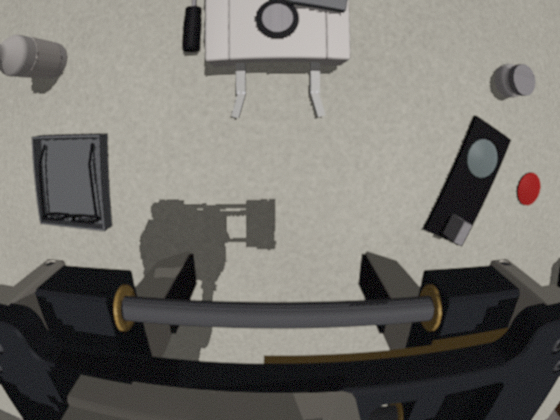

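```bash
python3 - <<'E'
import cv2
i=cv2.imread("pics/w2.png")[0:130,190:360]
cv2.imwrite("pics/c2.png",cv2.resize(i,None,fx=4.5,fy=4.5,interpolation=cv2.INTER_CUBIC))
E
```

```text
(no output)
```

View pics/c2.png

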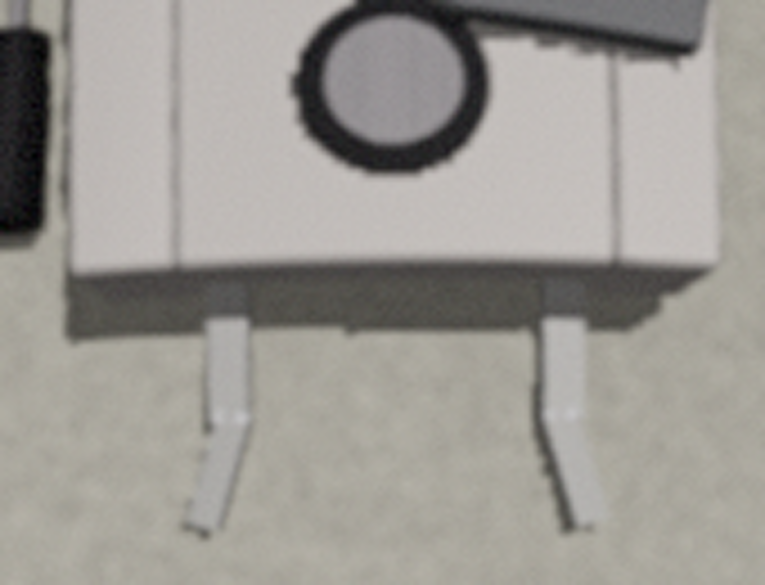

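```bash
cat > g.py <<'E'
from h import *
np.set_printoptions(precision=4,suppress=True)
c=read_camera("wrist"); s=observe()
P=lambda x,y,z:atz(c,(y/4.5-.0,x/4.5+190),z,s)[:2]
bl,br=P(73,275,.06),P(717,265,.06)
gl,gr=P(250,415,.012),P(542,418,.012)
ll,rr=P(205,320,.012),P(586,320,.012)
lo,ro=P(206,418,.012),P(585,416,.012)
d=br-bl; print("bridge",bl,br,np.linalg.norm(d),"mid",(bl+br)/2,"yaw",np.arctan2(d[0],-d[1]))
for a,b in((gl,gr),(lo,ro)):
    d=b-a; print("guide",a,b,np.linalg.norm(d),(a+b)/2,"yaw",np.arctan2(d[0],-d[1]))
m=(gl+gr)/2; o=(bl+br)/2; print("axis yaw",np.arctan2(*(o-m)[::-1]),np.linalg.norm(o-m))
t=read_camera("top")
for q,(x,z) in dict(bl=((161,241),.06),br=((157,308.5),.06)).items(): print
a,b=atz(t,(160.5,240.5),.06)[:2],atz(t,(157,308.5),.06)[:2]; d=b-a
print("top bridge",a,b,np.linalg.norm(d),(a+b)/2,np.arctan2(d[0],-d[1]))
# carrier contour in w1 with recorded pose, z=.01
s1=dict(tool_pos=[.3971,-.2693,.2967],tool_rot=[3.1415,0,-.3285])
i=cv2.imread("pics/w1.png"); m=((i.max(2)<60)*255).astype(np.uint8)[10:180,235:330]
n=max(cv2.findContours(m,0,2)[0],key=cv2.contourArea)[:,0]+[235,10]
w=np.array([atz(c,(y,x),.01,s1)[:2] for x,y in n],np.float32)
print("carrier",(r:=cv2.minAreaRect(w)),cv2.boxPoints(r))
# handle top, grip block, w1 top face centre
print("handle top face w1 (2 views)",atz(c,(144,279.5),.05,s1)[:2])
t0=[(c,(149.7,280.2),s1),(c,(230.3,459.2),s),(t,(241.3,387.7),None)]
print("handle tri",tri([ray(*q) for q in t0]))
E
python3 g.py
```

```text
bridge [0.6471 0.0904] [ 0.6553 -0.0819] 0.1725728789159803 mid [0.6512 0.0042] yaw 0.04723251952169516
guide [0.6106 0.0461] [ 0.6124 -0.0408] 0.08693124575072227 [0.6115 0.0027] yaw 0.020350498068657557
guide [0.6096 0.0593] [ 0.6137 -0.0537] 0.11307557663451819 [0.6117 0.0028] yaw 0.0362079304845484
axis yaw 0.03974865418543764 0.03976841908427781
top bridge [0.6452 0.0956] [ 0.6508 -0.0809] 0.17653349588714423 [0.648  0.0074] 0.03165230340251211
carrier ((0.49846580624580383, -0.3072269558906555), (0.08138647675514221, 0.1982315182685852), 70.01211547851562) [[ 0.3914 -0.3116]
 [ 0.5777 -0.3793]
 [ 0.6055 -0.3029]
 [ 0.4192 -0.2351]]
handle top face w1 (2 views) [ 0.4378 -0.2866]
handle tri [ 0.4299 -0.2822  0.0354]
```

Analyser: origin ≈ (0.651, 0.003), yaw ≈ 0.038. The measured guide gap of 87 mm and mouth distance of 40 mm match the text. Carrier: centre (0.4985, -0.307), yaw -0.348. The handle triangulates to (0.430, -0.282, 0.035), which also matches. Next I move above the handle.

```bash
python3 -m inch '[[[-15.7,56.2,0,0],[-15.7,56.2,0,0],[-15.7,56.2,0,0],[-15.7,56.2,0,0],[-15.7,56.2,0,0],[0,0,0,0.186],[0,0,0,0.186],[0,0,50,0],[0,0,50,0],[0,0,50,0]]]' -1
python3 -m inch '[[[0,0,0,0],[0,0,0,0]]]'; python3 w.py w3 | grep -v "^ \[\|^\[\["
```

```text
time: 6.32
tool_pos: [0.4302, -0.2824, 0.1455]
tool_rot: [3.141, -0.001, -0.342]
contact_force: [0.4, -0.2, 0.1]
opening: 0.0917
time: 6.58
tool_pos: [0.4312, -0.2832, 0.1485]
tool_rot: [3.141, -0.002, -0.342]
contact_force: [-0.3, 0.6, -0.8]
opening: 0.0917
[ 0.4312 -0.2832  0.1485] [ 3.1406 -0.0025 -0.3423] [-0.2765  0.6154 -0.7645] 6.575
carrier 0.8 [126.5 278.1] [ 0.4976 -0.3079]
carrier_front 0.83 [ 21.7 279.5] [ 0.5927 -0.3431]
carrier_handle 0.7 [ 20.6 277.8] [ 0.5862 -0.339 ]
carrier_handle 0.63 [211.2 275.4] [ 0.429  -0.2808]
lens 0.97 [ 77.3 278.2] [ 0.541  -0.3233]
lens 0.93 [ 84.1 415.5] [ 0.4978 -0.4484]
```

View pics/w3.png

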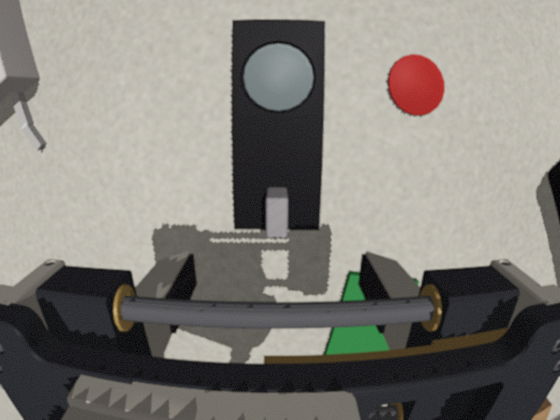

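The grip block is at (211,277), centred under the tool (principal column 277), and the plate edges are parallel to the image columns. Next: descend and grip.

```bash
python3 -m inch '[[[-1,0,40,0],[0,0,40,0],[0,0,30,0],[0,0,15,0],[0,0,4,0],[0,0,0,0],[0,0,0,0]]]'
python3 -m inch '[[[0,0,0,0],[0,0,0,0],[0,0,0,0],[0,0,0,0],[0,0,0,0],[0,0,0,0],[0,0,0,0],[0,0,0,0]]]' 1 30
```

```text
time: 7.95
tool_pos: [0.4299, -0.2826, 0.0187]
tool_rot: [3.141, -0.002, -0.342]
contact_force: [-0.6, -0.1, 0.4]
opening: 0.0916
time: 8.95
tool_pos: [0.4293, -0.2821, 0.0177]
tool_rot: [3.142, -0.0, -0.342]
contact_force: [0.5, -0.3, 0.0]
opening: 0.0176
```

```bash
python3 -m inch '[[[0,0,0,-0.03],[0,0,0,-0.05],[0,0,0,-0.05],[0,0,0,-0.05],[0,0,0,-0.05],[0,0,0,-0.05],[0,0,0,-0.05],[0,0,0,-0.05],[0,0,0,0],[0,0,0,0]]]'
python3 -m inch '[[[-1,-5,0,0],[-1,-10,0,0],[-1.5,-15,0,0],[-1.5,-15,0,0],[-1.5,-10,0,0],[-1,-5,0,0],[0,0,0,0],[0,0,0,0]]]'
python3 w.py w4 | grep -v "^ \[\|^\[\["
```

```text
time: 10.2
tool_pos: [0.4293, -0.282, 0.0177]
tool_rot: [3.142, 0.0, 0.038]
contact_force: [0.4, -0.4, -0.3]
opening: 0.018
time: 11.2
tool_pos: [0.4193, -0.2221, 0.0177]
tool_rot: [-3.141, 0.001, 0.038]
contact_force: [-0.0, 2.0, 0.7]
opening: 0.0178
[ 0.4193 -0.2221  0.0177] [-3.1411  0.0005  0.0381] [-0.0203  1.9501  0.694 ] 11.2
carrier 0.96 [128.6 278.6] [ 0.4947 -0.2203]
carrier_handle 0.7 [283.1 278.7] [ 0.4186 -0.2233]
carrier_handle 0.59 [417.7 433.1] [ 0.2858 -0.3553]
lens 0.74 [ 47.3 279.2] [ 0.538  -0.2189]
```

View pics/w4.png

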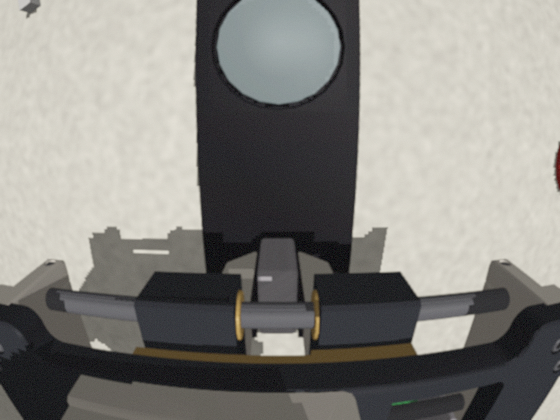

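The carrier is square in the jaws, with the lens in its recess at (47,279). I continue to slide it in front of the guides.

```bash
python3 -m inch '[[[-1,-6,0,0],[-1,-12,0,0],[-2,-18,0,0],[-2,-18,0,0],[-2,-18,0,0],[-2,-18,0,0],[-2,-18,0,0],[-2,-18,0,0],[-2,-18,0,0],[-2,-18,0,0]]]'
python3 -m inch '[[[-1,-18,0,0],[-1,-18,0,0],[0,-12,0,0],[0,-6,0,0],[0,0,0,0],[0,0,0,0]]]'
python3 - <<'E'
from h import *
np.set_printoptions(precision=4,suppress=True)
t=read_camera("top"); cv2.imwrite("pics/t5.png",cv2.resize(t["img"][60:330,180:400],None,fx=2.7,fy=2.2))
s=observe(); c=read_camera("wrist"); print(s["tool_pos"],s["tool_rot"][2],s["contact_force"])
cv2.imwrite("pics/w5.png",c["img"])
for cam,cc,ss in(("top",t,None),("wrist",c,s)):
    for l,z in dict(guides=0,carrier_front=0,analyser=0,lens=.006).items():
        for p in place_of(cam,l)[:2]:
            if p["conf"]>.3: print(cam,l,round(p["conf"],2),np.round(p["at"],1),atz(cc,p["at"],z,ss)[:2])
E
```

```text
time: 12.95
tool_pos: [0.3952, -0.06, 0.0177]
tool_rot: [3.142, -0.0, 0.038]
contact_force: [0.4, -1.3, -2.6]
opening: 0.018
time: 13.7
tool_pos: [0.3914, -0.0075, 0.0177]
tool_rot: [3.142, 0.0, 0.038]
contact_force: [-0.8, 1.6, -1.1]
opening: 0.0179
[ 0.3914 -0.0075  0.0177] 0.03742898554994478 [ 0.155   1.1688 -2.1195]
top carrier_front 0.84 [359.6 387.4] [ 0.1356 -0.2674]
top carrier_front 0.75 [194.  278.3] [0.5675 0.0003]
top analyser 0.88 [164.7 274.7] [0.6498 0.0088]
top lens 0.75 [215.5 448.1] [ 0.4985 -0.4494]
top lens 0.55 [216.  281.3] [ 0.5061 -0.0069]
wrist lens 0.68 [ 47.2 277.4] [ 0.5102 -0.0034]
```

View pics/t5.png

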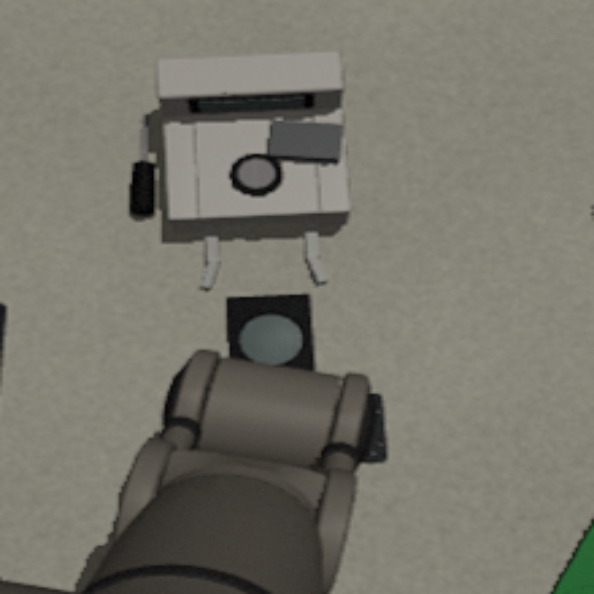

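```bash
python3 - <<'E'
from h import *
t=read_camera("top"); cv2.imwrite("pics/t6.png",cv2.resize(t["img"][150:210,240:315],None,fx=10,fy=10,interpolation=cv2.INTER_CUBIC))
E
```

```text
(no output)
```

View pics/t6.png

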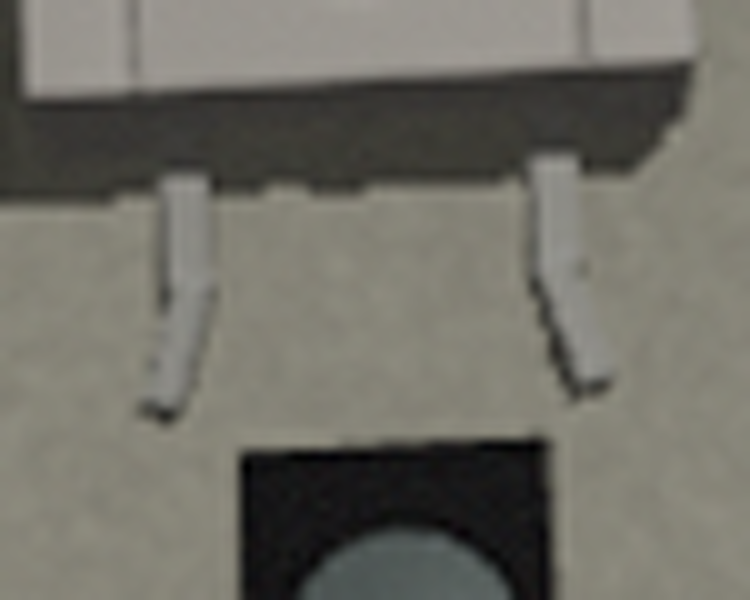

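The relative measurement puts the carrier front about 4 mm to the −y side of the guide axis: front-edge mid at column 395 against about 379. I correct sideways, advance to the guides and check again.

```bash
python3 -m inch '[[[0,-2,0,-0.003],[0,-1.3,0,-0.002],[3,0,0,0],[6,0,0,0],[8,0,0,0],[8,0,0,0],[6,0,0,0],[3,0,0,0],[0,0,0,0],[0,0,0,0]]]'
python3 - <<'E'
from h import *
s=observe();print(s["tool_pos"],s["tool_rot"],s["contact_force"],s["torque"])
t=read_camera("top"); cv2.imwrite("pics/t7.png",cv2.resize(t["img"][150:210,240:315],None,fx=10,fy=10,interpolation=cv2.INTER_CUBIC))
E
```

```text
time: 15.5
tool_pos: [0.4256, -0.0026, 0.0177]
tool_rot: [3.141, -0.001, 0.043]
contact_force: [0.8, 0.7, -2.7]
opening: 0.0175
[ 0.42560083 -0.00258197  0.01771   ] [ 3.14136620e+00 -9.65128798e-04  4.26993984e-02] [ 0.78066667  0.73138204 -2.68681046] [ 0.12483556  0.09179548 -0.00790763]
```

View pics/t7.png

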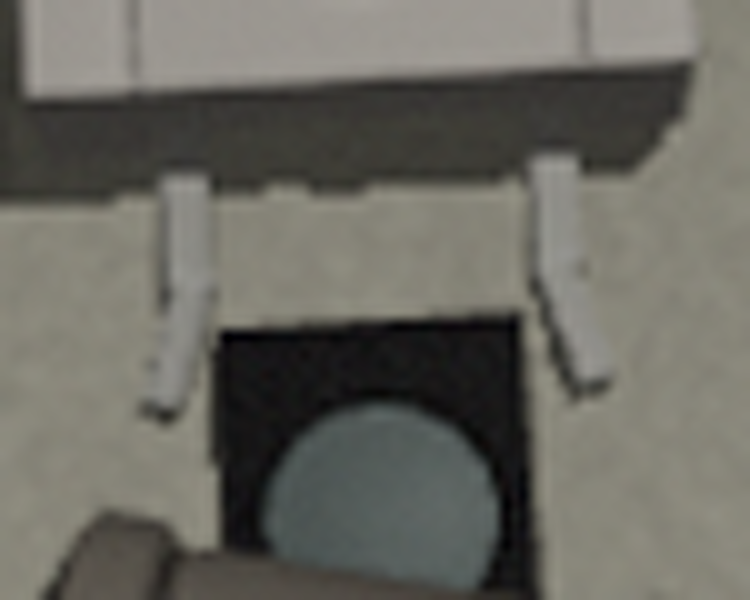

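The front edge is now between the flares, with its mid at column 370 against about 374 for the axis, so it is 1 mm towards +y. I trim by 1 mm and slide in.

```bash
python3 -m inch '[[[0,1,0,0.001],[3,0,0,0],[4,0,0,0],[4,0,0,0],[4,0,0,0],[4,0,0,0],[4,0,0,0],[3,0,0,0],[0,0,0,0],[0,0,0,0]]]'
python3 -c "
from cell import *
s=observe();print(s['tool_rot'],s['torque'],s['contact_force'])"
```

```text
time: 16.8
tool_pos: [0.4518, -0.0025, 0.0177]
tool_rot: [3.141, -0.001, 0.042]
contact_force: [0.2, 0.7, -2.4]
opening: 0.018
[ 3.14134076e+00 -1.13946741e-03  4.16422534e-02] [ 0.06905362 -0.01338034 -0.02191409] [ 0.19900048  0.65500192 -2.36129354]
```

```bash
python3 -m inch '[[[4,0,0,0],[6,0,0,0],[7,0,0,0],[7,0,0,0],[7,0,0,0],[7,0,0,0],[6,0,0,0],[4,0,0,0],[0,0,0,0],[0,0,0,0]]]'
python3 -c "
from h import *
s=observe();print(s['tool_rot'],s['torque'],s['contact_force'])
t=read_camera('top'); cv2.imwrite('pics/t8.png',cv2.resize(t['img'][150:210,240:315],None,fx=10,fy=10,interpolation=cv2.INTER_CUBIC))"
```

```text
time: 18.05
tool_pos: [0.4998, -0.0005, 0.0177]
tool_rot: [3.141, -0.001, 0.042]
contact_force: [1.0, -0.7, -2.1]
opening: 0.0183
[ 3.14136550e+00 -1.41275537e-03  4.16368390e-02] [ 0.05763373  0.00079783 -0.00401853] [ 1.01505788 -0.66438796 -2.06765624]
```

View pics/t8.png

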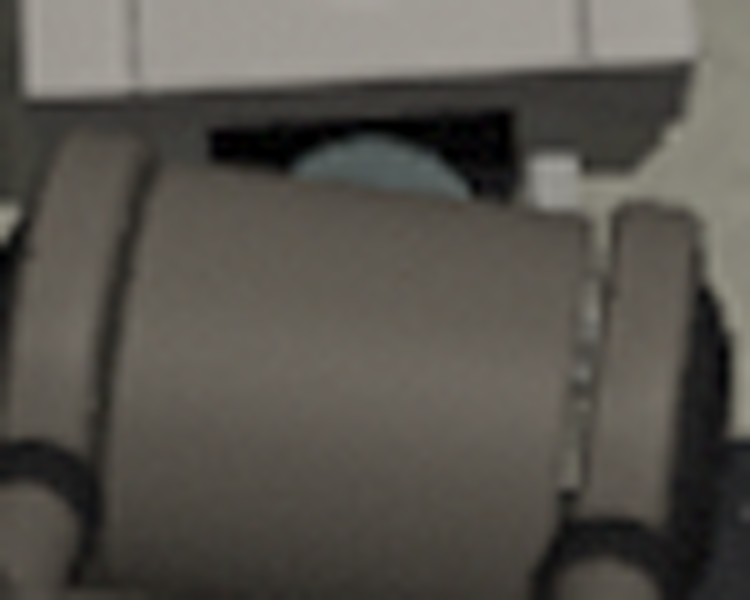

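The front edge is now under the bridge: the plate passes beneath the bridge's lower edge at rows 111–131, with the lens following. Side forces are near zero. I trim 0.7 mm, advance 40 mm, then feel for the stop.

```bash
python3 -m inch '[[[4,0.7,0,0],[5,0,0,0],[6,0,0,0],[6,0,0,0],[6,0,0,0],[6,0,0,0],[5,0,0,0],[2,0,0,0],[0,0,0,0],[0,0,0,0]]]'
python3 -m inch '[[[1,0,0,0],[1,0,0,0],[1,0,0,0],[1,0,0,0],[1,0,0,0],[1,0,0,0]]]'
python3 -m inch '[[[1,0,0,0],[1,0,0,0],[1,0,0,0],[1,0,0,0],[1,0,0,0],[1,0,0,0]]]'
```

```text
time: 19.35
tool_pos: [0.5395, 0.0005, 0.0177]
tool_rot: [3.141, -0.001, 0.042]
contact_force: [0.1, 0.2, 0.5]
opening: 0.0179
time: 20.1
tool_pos: [0.5452, 0.0008, 0.0177]
tool_rot: [3.142, 0.0, 0.042]
contact_force: [-3.9, -0.3, 3.0]
opening: 0.0175
time: 20.85
tool_pos: [0.5512, 0.001, 0.0177]
tool_rot: [3.142, 0.0, 0.042]
contact_force: [-4.6, -0.0, 3.6]
opening: 0.0178
```

Sliding friction reads about 4 N. I lower the grip to 12 N, so that slip limits the push, and feel forward in small guarded steps.

```bash
cat > ok.py <<'E'
from cell import *
s=observe(); f=s["contact_force"]; print(round(s["time"],2),[round(float(x),4) for x in s["tool_pos"]],[round(float(x),1) for x in f])
import sys; sys.exit(0 if f[0]>-7 else 1)
E
python3 -m inch '[[[0.4,0,0,0],[0.4,0,0,0]]]' 1 12 >/dev/null; python3 ok.py &&
python3 -m inch '[[[0.4,0,0,0],[0.4,0,0,0]]]' >/dev/null && python3 ok.py &&
python3 -m inch '[[[0.4,0,0,0],[0.4,0,0,0]]]' >/dev/null && python3 ok.py &&
python3 -m inch '[[[0.4,0,0,0],[0.4,0,0,0]]]' >/dev/null && python3 ok.py &&
python3 -m inch '[[[0.4,0,0,0],[0.4,0,0,0]]]' >/dev/null && python3 ok.py &&
python3 -m inch '[[[0.4,0,0,0],[0.4,0,0,0]]]' >/dev/null && python3 ok.py &&
python3 -m inch '[[[0.4,0,0,0],[0.4,0,0,0]]]' >/dev/null && python3 ok.py &&
python3 -m inch '[[[0.4,0,0,0],[0.4,0,0,0]]]' >/dev/null && python3 ok.py &&
python3 -m inch '[[[0.4,0,0,0],[0.4,0,0,0]]]' >/dev/null && python3 ok.py &&
python3 -m inch '[[[0.4,0,0,0],[0.4,0,0,0]]]' >/dev/null && python3 ok.py
```

```text
21.1 [0.552, 0.001, 0.0177] [-4.1, -0.3, 4.2]
21.35 [0.5528, 0.0011, 0.0177] [-5.2, -0.5, 4.0]
21.6 [0.5536, 0.0011, 0.0177] [-5.0, -0.1, 4.8]
21.85 [0.5544, 0.0012, 0.0177] [-4.3, -0.1, 4.4]
22.1 [0.5552, 0.0012, 0.0177] [-5.2, 0.2, 4.1]
22.35 [0.556, 0.0012, 0.0177] [-5.0, -0.9, 5.8]
22.6 [0.5568, 0.0013, 0.0177] [-4.6, -0.1, 4.1]
22.85 [0.5576, 0.0013, 0.0177] [-5.5, -0.9, 4.8]
23.1 [0.5584, 0.0013, 0.0177] [-5.2, 0.7, 4.5]
23.35 [0.5592, 0.0013, 0.0177] [-4.6, -0.5, 4.5]
```

```bash

python3 -m inch '[[[0.4,0,0,0],[0.4,0,0,0]]]' >/dev/null && python3 ok.py &&
python3 -m inch '[[[0.4,0,0,0],[0.4,0,0,0]]]' >/dev/null && python3 ok.py &&
python3 -m inch '[[[0.4,0,0,0],[0.4,0,0,0]]]' >/dev/null && python3 ok.py &&
python3 -m inch '[[[0.4,0,0,0],[0.4,0,0,0]]]' >/dev/null && python3 ok.py &&
python3 -m inch '[[[0.4,0,0,0],[0.4,0,0,0]]]' >/dev/null && python3 ok.py &&
python3 -m inch '[[[0.4,0,0,0],[0.4,0,0,0]]]' >/dev/null && python3 ok.py &&
python3 -m inch '[[[0.4,0,0,0],[0.4,0,0,0]]]' >/dev/null && python3 ok.py &&
python3 -m inch '[[[0.4,0,0,0],[0.4,0,0,0]]]' >/dev/null && python3 ok.py &&
python3 -m inch '[[[0.4,0,0,0],[0.4,0,0,0]]]' >/dev/null && python3 ok.py &&
python3 -m inch '[[[0.4,0,0,0],[0.4,0,0,0]]]' >/dev/null && python3 ok.py &&
python3 -m inch '[[[0.4,0,0,0],[0.4,0,0,0]]]' >/dev/null && python3 ok.py &&
python3 -m inch '[[[0.4,0,0,0],[0.4,0,0,0]]]' >/dev/null && python3 ok.py &&
python3 -m inch '[[[0.4,0,0,0],[0.4,0,0,0]]]' >/dev/null && python3 ok.py &&
python3 -m inch '[[[0.4,0,0,0],[0.4,0,0,0]]]' >/dev/null && python3 ok.py &&
python3 -m inch '[[[0.4,0,0,0],[0.4,0,0,0]]]' >/dev/null && python3 ok.py &&
python3 -m inch '[[[0.4,0,0,0],[0.4,0,0,0]]]' >/dev/null && python3 ok.py
```

```text
23.6 [0.56, 0.0014, 0.0177] [-6.0, -1.1, 4.7]
23.85 [0.5608, 0.0014, 0.0177] [-3.9, 0.8, 4.4]
24.1 [0.5616, 0.0014, 0.0177] [-4.8, -0.3, 5.4]
24.35 [0.5624, 0.0015, 0.0177] [-5.2, -0.4, 4.5]
24.6 [0.5632, 0.0015, 0.0177] [-4.7, 0.2, 4.3]
24.85 [0.5639, 0.0016, 0.0177] [-5.4, 0.1, 5.7]
25.1 [0.5647, 0.0016, 0.0177] [-5.1, -0.5, 5.3]
25.35 [0.5655, 0.0016, 0.0177] [-5.3, -0.3, 5.5]
25.6 [0.5662, 0.0017, 0.0177] [-5.6, -0.3, 4.7]
25.85 [0.567, 0.0017, 0.0177] [-5.9, 0.2, 4.6]
26.1 [0.5672, 0.0017, 0.0177] [-9.0, -0.6, 7.2]
```

```bash
python3 -m inch '[[[0,0,0,0],[0,0,0,0]]]' >/dev/null; python3 ok.py
python3 -m inch '[[[0.3,0,0,0],[0,0,0,0]]]' >/dev/null; python3 ok.py
```

```text
26.35 [0.5672, 0.0017, 0.0177] [-8.3, 0.3, 5.9]
26.6 [0.5672, 0.0017, 0.0177] [-8.5, -0.6, 7.0]
```

```bash
python3 -m inch '[[[0.4,0,0,0],[0,0,0,0]]]' >/dev/null; python3 ok.py
python3 -m inch '[[[0.4,0,0,0],[0,0,0,0]]]' >/dev/null; python3 ok.py;python3 -m inch '[[[0,0,0,0]]]' >/dev/null; python3 ok.py
```

```text
26.85 [0.5673, 0.0017, 0.0177] [-10.4, -1.5, 8.9]
27.1 [0.5673, 0.0017, 0.0177] [-11.2, -2.4, 9.8]
27.23 [0.5673, 0.0017, 0.0177] [-10.4, -0.5, 10.3]
```

The push also presses the carrier down with about 10 N, which raises its friction. I relieve that vertically before pushing on.

```bash
python3 -m inch '[[[0,0,-0.4,0],[0,0,0,0]]]' >/dev/null; python3 ok.py
python3 -m inch '[[[0,0,-0.4,0],[0,0,0,0]]]' >/dev/null; python3 ok.py
```

```text
27.48 [0.5673, 0.0017, 0.0177] [-10.1, -1.2, 7.6]
27.73 [0.5673, 0.0018, 0.0177] [-8.7, -0.9, 2.4]
```

```bash
python3 -m inch '[[[0.5,0,-0.15,0],[0,0,0,0]]]' >/dev/null; python3 ok.py
python3 -m inch '[[[0.5,0,-0.1,0],[0,0,0,0]]]' >/dev/null; python3 ok.py; python3 -m inch '[[[0,0,0,0]]]' >/dev/null; python3 ok.py
```

```text
27.98 [0.5673, 0.0017, 0.0177] [-10.0, -1.7, 3.2]
28.23 [0.5673, 0.0017, 0.0177] [-10.6, -1.9, 3.8]
28.35 [0.5673, 0.0018, 0.0177] [-11.3, -1.9, 3.8]
```

```bash
python3 -m inch '[[[0.5,0,-0.15,0],[0,0,0,0]]]' >/dev/null; python3 ok.py
python3 -m inch '[[[0.5,0,-0.15,0],[0,0,0,0]]]' >/dev/null; python3 ok.py; python3 -m inch '[[[0,0,0,0]]]' >/dev/null; python3 ok.py
```

```text
28.6 [0.5673, 0.0018, 0.0177] [-12.3, -2.6, 3.0]
28.85 [0.5673, 0.0018, 0.0177] [-14.3, -2.4, 4.1]
28.98 [0.5673, 0.0017, 0.0177] [-13.3, -2.1, 5.3]
```

```bash
python3 -m inch '[[[0.3,0,-0.05,0],[0,0,0,0],[0,0,0,0]]]' >/dev/null; python3 ok.py
python3 -m inch '[[[0,0,0,0],[0,0,0,0],[0,0,0,0],[0,0,0,0]]]' >/dev/null; python3 ok.py
python3 -m inch '[[[0,0,0,0],[0,0,0,0],[0,0,0,0],[0,0,0,0]]]' >/dev/null; python3 ok.py
```

```text
29.35 [0.5673, 0.0018, 0.0177] [-14.5, -2.0, 4.6]
29.85 [0.5673, 0.0018, 0.0177] [-13.8, -2.4, 4.4]
30.35 [0.5673, 0.0018, 0.0177] [-15.1, -2.8, 3.8]
```

I held 13–15 N for over a second. Next I ease the push and release.

```bash
python3 -m inch '[[[-0.7,0,0,0],[-0.7,0,0,0],[-0.6,0,0,0],[0,0,0,0]]]' >/dev/null; python3 ok.py
python3 -m inch '[[[0,0,0,0],[0,0,0,0],[0,0,0,0],[0,0,0,0],[0,0,0,0],[0,0,0,0],[0,0,0,0],[0,0,0,0]]]' -1; python3 w.py w9 | grep -v "^ \[\|^\[\["
```

```text
30.85 [0.5674, 0.0018, 0.0177] [-7.7, -0.6, -1.9]
time: 31.85
tool_pos: [0.5694, 0.0018, 0.0191]
tool_rot: [3.141, -0.0, 0.042]
contact_force: [-0.6, -0.0, 0.8]
opening: 0.0906
[0.5694 0.0018 0.0191] [ 3.1415 -0.      0.0418] [-0.557  -0.0284  0.8107] 31.85
carrier 0.97 [134.7 275.7] [0.6412 0.0054]
carrier_handle 0.72 [286.1 277.5] [0.566  0.0012]
analyser 0.93 [118.3 278.8] [0.6503 0.0041]
```

View pics/w9.png

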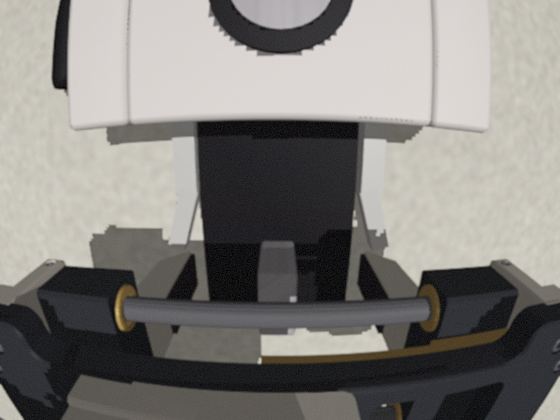

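The view shows the fingers open and clear. The carrier is centred between the guides (plate at columns 198–360, guide edges about 197/362), and its front is under the bridge. I lift straight up.

```bash
python3 -m inch '[[[0,0,-15,0],[0,0,-30,0],[0,0,-40,0],[0,0,-40,0],[0,0,-40,0],[0,0,-20,0],[0,0,0,0],[0,0,0,0]]]'
python3 - <<'E'
from h import *
np.set_printoptions(precision=4,suppress=True)
s=observe(); c=read_camera("wrist"); cv2.imwrite("pics/w10.png",c["img"])
for l,z in dict(carrier=0,carrier_handle=.03,analyser=0,guides=0,case=.06,driver=0,lens=.006).items():
    for p in place_of("wrist",l)[:2]:
        if p["conf"]>.3: print(l,round(p["conf"],2),np.round(p["at"],1),atz(c,p["at"],z,s)[:2])
# plate sides vs guides: image rows just before the mouth
i=c["img"].max(2); sh=i[:, :]
for r in range(100,200,8): 
    k=np.where(sh[r,200:360]<60)[0]+200
    print(r,k.min() if len(k) else None,k.max() if len(k) else None,end="; ")
E
```

```text
time: 33.35
tool_pos: [0.5688, 0.0019, 0.2035]
tool_rot: [-3.141, 0.001, 0.042]
contact_force: [-0.7, -0.1, -0.2]
opening: 0.092
carrier 0.87 [122.5 278.1] [0.6409 0.0036]
carrier_handle 0.62 [191.4 277.7] [0.5699 0.0011]
analyser 0.61 [112.6 277.5] [0.6519 0.0047]
case 0.85 [ 25.5 335.1] [ 0.7391 -0.0445]
driver 0.6 [ 39.6 177.4] [0.736  0.1207]
lens 0.88 [248.3 552.6] [ 0.4971 -0.4492]
100 None None; 108 None None; 116 238 316; 124 239 316; 132 239 315; 140 239 315; 148 240 315; 156 240 315; 164 240 314; 172 240 313; 180 240 313; 188 241 313; 196 241 313;
```

```bash
python3 -c "
from cell import *
print(hand_in())"
```

```text
the job is handed in; nothing more can be done
None
```

I slid the black carrier, with the clear lens in its recess, flat along the counter and between the guides. It met resistance with its front about 91 mm inside the mouth, within the stop's 80–110 mm range. I held it there at 13–15 N on the wrist for over a second, eased off, opened the jaws, lifted clear and handed in at about 33 s.

**Last checks:**
- **Carrier position:** after release the wrist camera puts the carrier centre at (0.641, 0.004), so its front edge is about 90 mm in, which agrees with where I felt the stop. It sits centred between the guides.
- **Bystanders:** the case and driver are where they were, within measuring error. I did not re-measure the others, but my path kept well away from them.
- **Robot:** the force reading is about zero and the robot touches nothing.

**Not confirmed:**
- **Feeler and lens:** the feeler and the hidden lens could not be seen directly. The lens lay in its recess when last seen at the mouth.
- **Force at the stop:** this is inferred. Sliding friction of up to 5 N means it was roughly 9–15 N, so it could have been slightly under the 10 N you asked for.
- **Downward press:** during the first contact I also pressed the carrier down with about 10 N for a moment, and I relieved that before the main push.
- **Guide axis:** the top and wrist cameras disagreed by 3–4 mm in y on the guide axis. I resolved this by measuring the carrier relative to the guides in the top view.

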